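Set the analyser of a polarimeter to 60 degrees and take a reading

TASK

The sample is already in the polarimeter: shut the light cover of its chamber, and turn the analyser ring until its scale reads 60 degrees at the index line (within half a division). Only then, with the cover shut and the ring set, switch the lamp on and take the reading: press the orange lamp key down and let it up, then the green read key the same way. Do not press the white standby key, and leave the vials and the sample tube in front of the instrument where they are.

Things in the scene. Friction and masses are not known exactly. Their poses are not given: they have to be found in the camera images.
- polarimeter: Bench polarimeter, fixed, 187 mm deep, 305 wide, 131 high. Origin: on the table under its middle; x to its back, y to its left, z up. Left half (y 0 to 140 mm): head with a sloping panel, 30 mm high at the front (x = -100) and 131 at the back (x = 75). Right half (y -132 to 0, x -55 to 83): sample chamber 85 high with the light cover; right of it (y -166 to -132) the lamp house, 100 high.
- cover (a joint): Dark blue light cover of the chamber, 141 mm deep, 124 wide, 14 thick, hinged along its far edge: 0 rad = shut (flat), 1.57 = upright; starts open at 0.9 to 1.4. It stays where it is left (friction 0.18 N m, about 2 N at its free edge) and is shut by pushing its outer face towards the front and down.
- cover_hinge (a point): Middle of the cover's hinge line, on its inner face. Axes turn with the cover: -x points along the cover from the hinge to its free edge, y along the hinge to the instrument's left, z out of its outer face, which lies 14.5 mm above this point along z.
- cover_front (a point): Middle of the cover's free edge, on its outer face, 141 mm from the hinge; beyond it a black finger lip 50 mm wide and 6 mm thick sticks out 12 mm more.
- analyser_ring (a joint): Scale reading, rad (60 degrees = 1.047); grows as the ring is turned clockwise, seen facing the panel. Cream flange 109 mm across with a line every 5 degrees all round, the longest black ones every 30; the long thick red line is 0. The scale counts up counter-clockwise from the red line, so at 60 the red line lies 60 degrees clockwise of the index line. Starts at -29 to +29 degrees; friction 0.08 N m.
- ring_grip (a point): On the ring's axis, in its black knurled round grip (52 mm across, standing 34 mm over the flange): 21 mm above the flange, 13 mm below the grip's top; the flange is 7 mm above the panel. z points out of the panel along the turning axis, leaning 30 degrees from vertical towards the instrument's front; x and y turn with the ring (x towards the red line).
- index_line (a point): White index line on the black fixed bezel round the ring, on the side of the ring farthest up the slope, 58 mm from the ring's axis. Axes: x up the slope, y to the instrument's left, z out of the panel.
- lamp_key (a joint): Orange spring key, the left one of the row (24 mm square, 42 mm between key centres): 0 = up, 0.005 m = fully down; counts as pressed beyond 0.0035. It moves into the panel along its normal and needs 5 N.
- lamp_key_top (a point): Centre of the orange key's top face, 13 mm above the panel; z points out of the panel, against the pressing direction.
- read_key (a joint): Green spring key, the middle one of the row; same size, travel and force as the orange one.
- read_key_top (a point): Centre of the green key's top face; z out of the panel.
- standby_key (a joint): White spring key, the right one of the row; same size, travel and force. To be left alone.
- standby_key_top (a point): Centre of the white key's top face; z out of the panel.
- spare_vial: Glass vial with dark cap, 24 mm across, 54 mm high, standing in front of the chamber. Origin at the centre of its underside, z up.
- clear_vial: Glass vial with white cap, 24 mm across, 54 mm high, standing in front of the chamber. Origin at the centre of its underside, z up.
- sample_tube: Plastic screw-cap tube, 21 mm thick, 102 mm long along its y, lying on the table in front of the instrument. Origin at the centre of its underside.

How it is judged:
By the outcome, as a careful person would: the job done as asked, in the order asked, and still so for the second after the job is handed in, with the robot touching nothing.
It also fails if it takes over 58 s, if anything falls off the work surface, if the arm or the gripper's body presses on something with over 40 N, if the wrist force passes 120 N, or if a joint passes its speed limit or range.

ROBOT

A 6-joint arm with a two-finger parallel gripper is mounted at the origin on a cart in front of the work surface, level with it; the furniture and walls round the work are solid. World frame = base frame: x ahead of the robot, y to its left, z up, the work surface at z = 0. Lengths are in m, angles in degrees, forces in N, time in s.
With the tool pointing down it reaches from about 0.4 to 0.825 m from the base axis. Payload 7 kg.
Tool frame: the origin (TCP) lies at the very end of the fingers, on their centre line; the grasp point (between the pads) lies r.pinch_z behind it (r.pinch_z is the distance from the TCP to the grasp point, in m); z points along the fingers, y is the direction in which the jaws open and shut (so a half turn about z gives the same grasp; the last joint's range is limited). The gripper opens to 88 mm and grips with 3 to 60 N. Pads are 19 mm wide; open, the fingers measure 130 mm over their backs; the gripper's body (78 mm by 193 mm) begins 47 mm behind the grasp point.
Start: joints at [-49.498, 20.546, 0.682, 0, -70.136, -16.507], TCP at [0.274, -0.617, 0.227] pointing down, gripper open.
Joint ranges: [-176.03, 176.03], [-82.01, 121.73], [-58.28, 71.71], [-173.87, 95.51], [-174.79, -0.11], [-173.66, 173.66]. Speed limits (degrees/s): [136.94, 136.94, 172.46, 180, 180, 180].

INTERFACE

Orientations are given as [roll, pitch, yaw] about the fixed x, y, z axes, in that order (R = Rz(yaw) Ry(pitch) Rx(roll)).
In Python, from plant import r gives the robot as it stands. The module is installed in compiled form; this text tells all that it offers.
- The arm moves only by the tool servo_tool, never from a script. Its argument "steps" is a list of rows, each a list of 5 numbers: the finger opening in cm, from 0 to 8.76, then the shift along the tool's x, y, z in cm, then the turn about the tool's z in degrees. In form: [[fingers, x, y, z, spin], ...]. A call has 1 to 8 rows; each row shifts and turns the commanded pose from where the row before left it, along the tool's axes as they then stand; what a row does not reach is not made up. A row lasts 1/8 s, in which the tool goes at most 62.5 mm and 10.7 degrees, less where a joint would pass 70% of its speed; a pose out of reach is approached as far as the arm can. A call with a gripper value outside its range is refused whole. The fingers move at their own pace and stop on an object; "squeeze" is the grip in N (left out, the last holds). Time passes only in rows, so rows that do not move let the fingers close. It gives the time, the measured TCP pose, the force and the opening at its end, in the units of the state.
- r.get_state(): the state, without advancing time (a new reading comes with each control period).
- r.capture(name): name is "side" or "top" or "wrist"; returns the picture (480x640x3 uint8, red, green, blue); there is no depth.
- r.calibration(name): a dict with "K" (3x3 intrinsics, pixels), "rvec" (rotation vector, rad) and "tvec" (3), from world to camera coordinates, as OpenCV has them; the wrist camera has in their place "tool_from_camera" (4x4, takes a point from camera to tool coordinates, whose origin is the TCP and whose axes are the flange's). Camera axes: x right, y down, z forward; pixel columns grow to the right and rows downward; lengths in m; the calibration is good to about 2 mm. A picture is of the moment at which its call begins: read the wrist's pose just before it. calibration takes no time and is no camera call.
- r.close_job(): hands the job in, once; it reports no verdict.
The state is a dict: "time_s": time; "joints": joint angles; "qd": joint speeds; "joint_torque": joint torques, N m; "tcp_pos": TCP position; "eef_rot": TCP orientation; "contact_force": force on the tool from outside, world axes, zero at the start; "moment": the same for the moment, N m; "gripper_width": finger opening in m.
Only numpy, scipy, OpenCV 4.12 (cv2) and the standard library are available. Lean on these libraries where they do the work, as an engineer would, in place of code of your own. Each camera call takes 0.05 s, during which the arm holds its last target.

## Working session

There is one attempt and no reset: what is moved stays moved. The work goes in short steps, Python scripts to look and compute and a tool call to move; the robot and the scene stay as the last step left them, time stands still between calls to the robot, and variables do not carry over. Pictures are saved under pics/ and viewed, and the job is handed in when it is done.

Besides the shell and the picture viewer there is one more tool, called after "Request:" in YAML: its name, and indented under it one key for each argument. servo_tool: Moves the arm, as the interface text tells. Its arguments: {"type":"object","properties":{"steps":{"type":"array","items":{"type":"array","items":{"type":"number"}}},"squeeze":{"type":"number"}},"required":["steps"]}

```bash
mkdir -p pics; ls; python3 - <<'E'
from plant import r
import cv2
s=r.get_state();print(s, r.pinch_z)
for n in ["side","top","wrist"]:
    im=r.capture(n);cv2.imwrite(f"pics/{n}0.png",im[:,:,::-1])
    print(n,r.calibration(n))
E
```

```text
pics
{'time_s': 0.0, 'joints': array([-4.94988694e+01,  2.05897910e+01,  6.32142168e-01, -2.11594120e-02,
       -7.01357172e+01, -1.65069351e+01]), 'qd': array([-0.03269607,  0.03616401,  0.01522523,  0.07445489,  0.00772569,
       -0.1237599 ]), 'joint_torque': array([-6.11195610e-04, -5.82718277e+01,  2.93061090e+01,  6.99742377e+00,
        7.02840698e-03, -1.75933474e-04]), 'tcp_pos': array([ 0.27425509, -0.61621731,  0.22562559]), 'eef_rot': array([ 1.79904830e+02, -7.45959445e-03, -1.56013004e+02]), 'contact_force': array([ 0.64138837, -0.76955952, -0.35545996]), 'moment': array([-0.02938821,  0.03080347, -0.03754559]), 'gripper_width': 0.0873892982260075} 0.0188
side {'K': array([[560.69618022,   0.        , 314.90144634],
       [  0.        , 560.69618022, 240.67851008],
       [  0.        ,   0.        ,   1.        ]]), 'rvec': array([ 2.23463355,  0.0594518 , -0.02959969]), 'tvec': array([-0.42527605, -0.14646891,  1.21216995])}
top {'K': array([[508.14547976,   0.        , 328.54343414],
       [  0.        , 508.14547976, 233.37348779],
       [  0.        ,   0.        ,   1.        ]]), 'rvec': array([ 2.1464235 , -2.19205   ,  0.13877014]), 'tvec': array([-0.29864293,  0.49047972,  0.87332707])}
wrist {'K': array([[357.62120654,   0.        , 320.30764671],
       [  0.        , 357.62120654, 244.54181935],
       [  0.        ,   0.        ,   1.        ]]), 'tool_from_camera': array([[ 4.94834801e-05, -9.67316350e-01, -2.53572626e-01,
         6.85913973e-02],
       [ 9.99999947e-01,  1.29693255e-04, -2.99602249e-04,
         5.48310572e-04],
       [ 3.22696813e-04, -2.53572597e-01,  9.67316305e-01,
        -1.57722216e-01],
       [ 0.00000000e+00,  0.00000000e+00,  0.00000000e+00,
         1.00000000e+00]])}
```

View pics/side0.png

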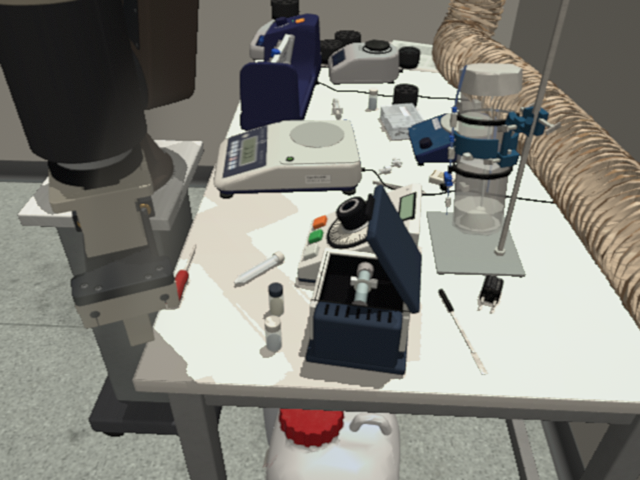

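View pics/top0.png

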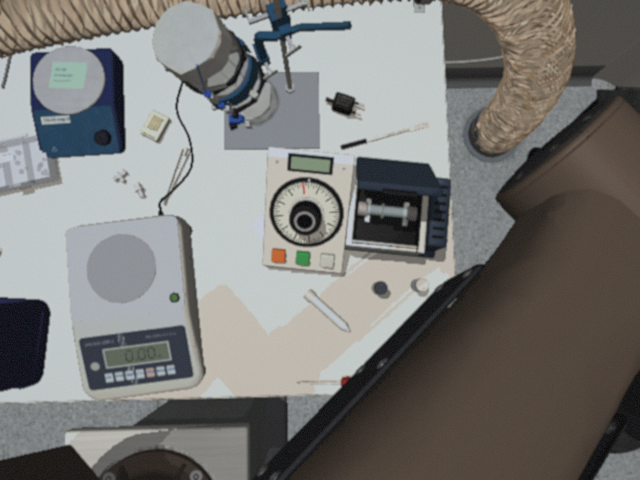

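View pics/wrist0.png

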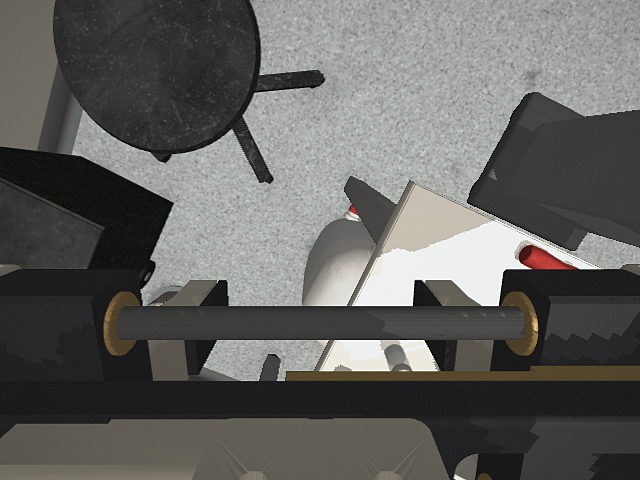

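```bash
python3 - <<'E'
import cv2
t=cv2.imread("pics/top0.png");s=cv2.imread("pics/side0.png")
cv2.imwrite("pics/topc.png",cv2.resize(t[140:280,255:455],None,fx=4,fy=4,interpolation=cv2.INTER_CUBIC))
cv2.imwrite("pics/sidec.png",cv2.resize(s[180:375,285:430],None,fx=4,fy=3,interpolation=cv2.INTER_CUBIC))
E
```

```text
(no output)
```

View pics/topc.png

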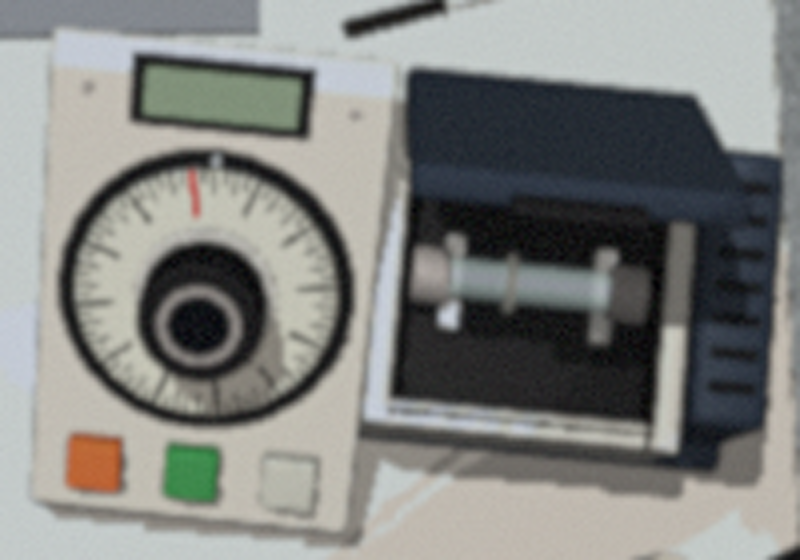

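View pics/sidec.png

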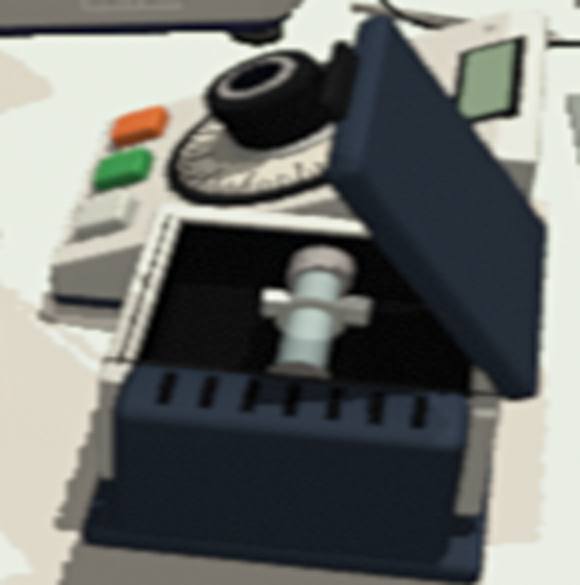

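```bash
cat > h.py <<'E'
import numpy as np,cv2
from plant import r
from scipy.optimize import least_squares
def cam(n):
    c=r.calibration(n);return c["K"],c["rvec"],c["tvec"]
def proj(n,P):
    K,rv,tv=cam(n);return cv2.projectPoints(np.atleast_2d(P).astype(float),rv,tv,K,None)[0][:,0]
def tri(pt,ps):
    Pm=[]
    for n in("top","side"):
        K,rv,tv=cam(n);Pm.append(K@np.c_[cv2.Rodrigues(rv)[0],tv])
    X=cv2.triangulatePoints(Pm[0],Pm[1],np.array(pt,float).reshape(2,1),np.array(ps,float).reshape(2,1))[:,0];return X[:3]/X[3]
def ray(n,p,z):  # intersect with height z
    K,rv,tv=cam(n);R=cv2.Rodrigues(rv)[0];C=-R.T@tv;d=R.T@np.linalg.inv(K)@np.r_[p,1];return C+d*(z-C[2])/d[2]
T=lambda x,y:(255+x/4,140+y/4)
S=lambda x,y:(285+x/4,180+y/3)
E
python3 - <<'E'
from h import *
for n,a,b in [("or",(95,463),(139,126)),("gr",(192,473),(123,168)),("wh",(289,484),(105,214)),("griptop",(198,323),(258,82))]:
    print(n,tri(T(*a),S(*b)).round(4))
    print(proj("top",tri(T(*a),S(*b)))-T(*a))
for n,a,z in [("FL",(35,498),.03),("FR",(350,528),.03),("BL",(57,30),.131),("BR",(397,68),.131)]:
    print(n,ray("top",T(*a),z).round(4))
E
```

```text
or [ 0.4457 -0.2215  0.0474]
[[-0.05698606 -0.46654094]]
gr [ 0.4406 -0.2634  0.0482]
[[-0.07408963 -0.58757264]]
wh [ 0.4352 -0.3052  0.0483]
[[-0.09314314 -0.71438704]]
griptop [ 0.4962 -0.2692  0.1137]
[[-0.02289568 -0.23738119]]
FL [ 0.4312 -0.1935  0.03  ]
FR [ 0.4151 -0.332   0.03  ]
BL [ 0.6132 -0.2152  0.131 ]
BR [ 0.5951 -0.3513  0.131 ]
```

```bash
cat >> h.py <<'E'
YAW=np.radians(-6.9); O=np.array([.5175,-.343,0])
def RI(): 
    c,s=np.cos(YAW),np.sin(YAW);return np.array([[c,-s,0],[s,c,0],[0,0,1]])
def I2W(p): return O+np.atleast_2d(p)@RI().T
def W2I(p): return (np.atleast_2d(p)-O)@RI()
def panel(x,y,h): # point h above panel whose foot is at inst x,y
    return np.array([x-.5*h,y,.03+(x+.1)*np.tan(np.pi/6)+h*np.cos(np.pi/6)])
E
python3 - <<'E'
from h import *
# LS fit pose with known pts
obs=[]
for i,(a,b) in enumerate([((95,463),(139,126)),((192,473),(123,168)),((289,484),(105,214))]):
    obs+=[("top",T(*a),('k',i)),("side",S(*b),('k',i))]
obs+=[("top",T(198,323),('g',)),("side",S(258,82),('g',))]
for a,q in [((35,498),(-.1,.14,.03)),((350,528),(-.1,0,.03)),((57,30),(.075,.14,.131)),((397,68),(.075,0,.131))]:
    obs+=[("top",T(*a),('c',q))]
def loc(t,kx,rx):
    return panel(kx,.112-.042*t[1],.013) if t[0]=='k' else panel(rx,.07,.041) if t[0]=='g' else np.array(t[1])
def f(p,full=False):
    x,y,yw,kx,rx=p;c,s=np.cos(yw),np.sin(yw);R=np.array([[c,-s,0],[s,c,0],[0,0,1]])
    return np.concatenate([proj(n,np.array([x,y,0])+R@loc(t,kx,rx))[0]-np.array(px) for n,px,t in obs])
s=least_squares(f,[.5175,-.343,-.12,-.08,-.01],loss='soft_l1');print(s.x,np.degrees(s.x[2]));print(s.fun.reshape(-1,2).round(1) if len(s.fun)==2*len(obs) else s.fun)
import h;h.O=np.array([*s.x[:2],0]);h.YAW=s.x[2]
for a in(.9,1.,1.1,1.2,1.3):
    for hx in (.083,):
        P=[]
        for y in(-.004,-.128):
            e=np.array([hx-.141*np.cos(a),y,.0855+.141*np.sin(a)])
            P+=[e,e+.0145*np.array([np.sin(a),0,np.cos(a)])]
        t=proj("top",I2W(P));sd=proj("side",I2W(P))
        print(a,((t-[255,140])*4).round().tolist(),((sd-[285,180])*[4,3]).round().tolist())
E
```

```text
[ 0.52072685 -0.34418204 -0.11946255 -0.08328617 -0.01302773] -6.8446998269412
[[ 0.3 -0.2]
 [-0.8 -1.3]
 [ 0.2 -0.3]
 [-0.9 -1. ]
 [ 0.2 -0.7]
 [-0.8 -1. ]
 [ 0.9 -0.2]
 [-0.4 -0.5]
 [-0.2 -3.9]
 [ 0.1 -3.6]
 [-0.6  0.8]
 [ 1.1 -0.1]]
0.9 [[404.0, 234.0], [409.0, 199.0], [742.0, 267.0], [750.0, 232.0]] [[320.0, 34.0], [353.0, 20.0], [279.0, 195.0], [316.0, 181.0]]
1.0 [[408.0, 199.0], [413.0, 161.0], [749.0, 232.0], [757.0, 195.0]] [[353.0, 22.0], [390.0, 10.0], [317.0, 183.0], [358.0, 171.0]]
1.1 [[413.0, 161.0], [417.0, 122.0], [756.0, 195.0], [763.0, 156.0]] [[389.0, 12.0], [428.0, 2.0], [358.0, 172.0], [402.0, 163.0]]
1.2 [[417.0, 123.0], [422.0, 82.0], [763.0, 157.0], [769.0, 117.0]] [[428.0, 4.0], [468.0, -3.0], [401.0, 164.0], [447.0, 157.0]]
1.3 [[422.0, 83.0], [426.0, 42.0], [768.0, 118.0], [774.0, 77.0]] [[468.0, -2.0], [510.0, -6.0], [447.0, 159.0], [495.0, 155.0]]
```

Request:
servo_tool:
  steps:
    - [0, 0, 0, -2, 10.3]
    - [0, 0, 0, -2, 10.3]
    - [0, 0, 0, -2, 10.2]
    - [0, -3.6, 2.9, 0, 0]
    - [0, -3.6, 2.9, 0, 0]
    - [0, -3.6, 2.9, 0, 0]
    - [0, -3.6, 2.9, 0, 0]
    - [0, -3.6, 2.9, 0, 0]
  squeeze: 20

```text
time_s: 1.15
tcp_pos: [0.4715, -0.493, 0.2863]
eef_rot: [180.0, -0.0, 173.2]
contact_force: [-0.5, -0.5, -0.5]
gripper_width: 0.0133
```

Request:
servo_tool:
  steps:
    - [0, -3.6, 2.9, 0, 0]
    - [0, -3.6, 2.9, 0, 0]
    - [0, -3.6, 2.9, 0, 0]
    - [0, 0, 0, 0, 0]

```text
time_s: 1.65
tcp_pos: [0.5903, -0.4181, 0.285]
eef_rot: [179.9, -0.1, 173.4]
contact_force: [-0.2, -1.7, 0.4]
gripper_width: 0.0002
```

```bash
sed -i 's/^YAW=.*/YAW=-.1195; O=np.array([.5207,-.3442,0])/' h.py; cat >> h.py <<'E'
def st():
    s=r.get_state();print("t",s["time_s"],"inst",W2I(s["tcp_pos"])[0].round(4),"rot",s["eef_rot"].round(1),"F",s["contact_force"].round(1),"w",round(s["gripper_width"],4),"j",s["joints"].round(0))
def cap(n,f,box=None,k=1):
    im=r.capture(n)[:,:,::-1]
    if box: im=im[box[1]:box[3],box[0]:box[2]]
    cv2.imwrite("pics/"+f,cv2.resize(im,None,fx=k,fy=k,interpolation=cv2.INTER_CUBIC))
E
python3 -c "
from h import *
st();cap('side','s1.png')"
```

```text
t 1.65 inst [ 0.0779 -0.0651  0.285 ] rot [ 1.799e+02 -1.000e-01  1.734e+02] F [-0.2 -1.7  0.4] w 0.0002 j [-20.  24.  13.  -0. -79. -77.]
```

View pics/s1.png

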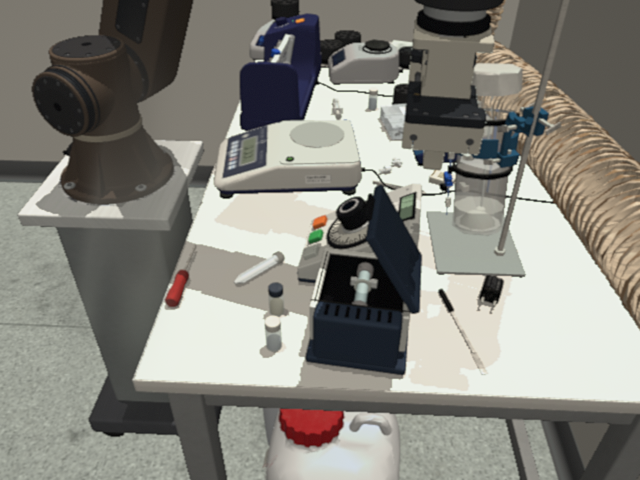

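Request:
servo_tool:
  steps:
    - [0, 0, 0, 4.7, 0]
    - [0, 0, 0, 4.8, 0]
    - [0, 2, 0, 0, 0]
    - [0, 1.5, 0, 0, 0]
    - [0, 1, 0, 0.6, 0]
    - [0, 1, 0, 0.6, 0]
    - [0, 0.9, 0, 0.8, 0]
    - [0, 0.8, 0, 0.8, 0]

```text
time_s: 2.7
tcp_pos: [0.5158, -0.4118, 0.163]
eef_rot: [180.0, -0.0, 173.2]
contact_force: [-0.1, -1.0, 1.2]
gripper_width: 0.0002
```

```bash
python3 -c "
from h import *
st();cap('side','s2.png',(260,100,460,380),2)"
```

```text
t 2.7 inst [ 0.0031 -0.0677  0.163 ] rot [180.   -0.  173.2] F [-0.1 -1.   1.2] w 0.0002 j [-22.  22.  -6.  -0. -62. -75.]
```

View pics/s2.png

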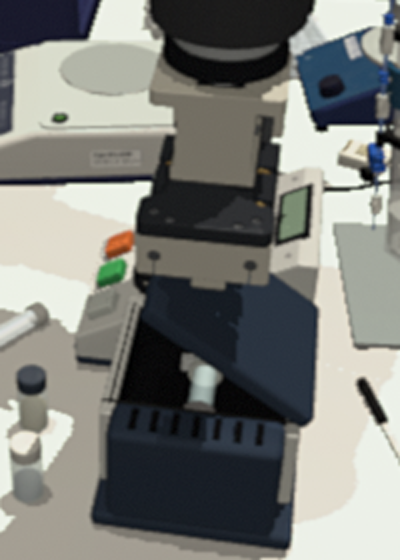

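Cover is following the fingertip down (about half shut). Continuing the arc.

Request:
servo_tool:
  steps:
    - [0, 0.6, 0, 0.95, 0]
    - [0, 0.6, 0, 0.95, 0]
    - [0, 0.5, 0, 1.05, 0]
    - [0, 0.4, 0, 1.05, 0]
    - [0, 0.3, 0, 1.1, 0]
    - [0, 0.2, 0, 0.9, 0]
    - [0, 0, 0, 0.2, 0]
    - [0, 0, 0, 0.1, 0]

```text
time_s: 3.75
tcp_pos: [0.4901, -0.4086, 0.1008]
eef_rot: [180.0, -0.1, 173.2]
contact_force: [-5.1, 3.8, 9.6]
gripper_width: 0.0005
```

```bash
python3 -c "
from h import *
st();cap('side','s3.png',(260,100,460,380),2)"
```

```text
t 3.75 inst [-0.0227 -0.0676  0.1008] rot [ 1.800e+02 -1.000e-01  1.732e+02] F [-5.1  3.8  9.6] w 0.0005 j [-22.  23. -13.   0. -54. -74.]
```

View pics/s3.png

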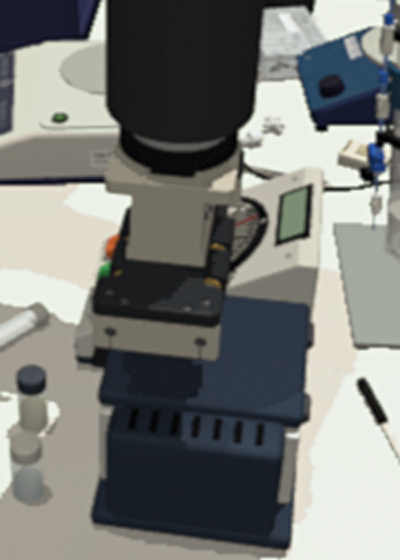

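Request:
servo_tool:
  steps:
    - [0, 0, 0, 0.2, 0]
    - [0, 0, 0, 0.1, 0]
    - [0, 0, 0, 0, 0]

```text
time_s: 4.18
tcp_pos: [0.4905, -0.4088, 0.1006]
eef_rot: [-179.9, 0.0, 173.2]
contact_force: [-7.3, 9.1, 20.9]
gripper_width: 0.0004
```

Request:
servo_tool:
  steps:
    - [0, 0, 0, -5, 0]
    - [4, 0, 0, -5, 0]
    - [8.7, 0, 3, -5, 0]
    - [8.7, 0, 3.6, 0, 0]
    - [8.7, 0, 3.6, 0, 0]
    - [8.7, 0, 3.6, 0, 0]
    - [8.7, 0, 0, 0, 0]

```text
time_s: 5.05
tcp_pos: [0.5078, -0.2699, 0.2482]
eef_rot: [180.0, 0.1, 173.3]
contact_force: [0.4, -0.2, 0.8]
gripper_width: 0.0544
```

```bash
python3 -c "
from h import *
st();cap('wrist','w4.png');cap('side','s4.png',(240,130,460,380),2.4)"
```

```text
t 5.05 inst [-0.0217  0.0722  0.2482] rot [1.800e+02 1.000e-01 1.733e+02] F [ 0.4 -0.2  0.8] w 0.0544 j [ -9.  10. -10.  -0. -69. -88.]
```

View pics/w4.png

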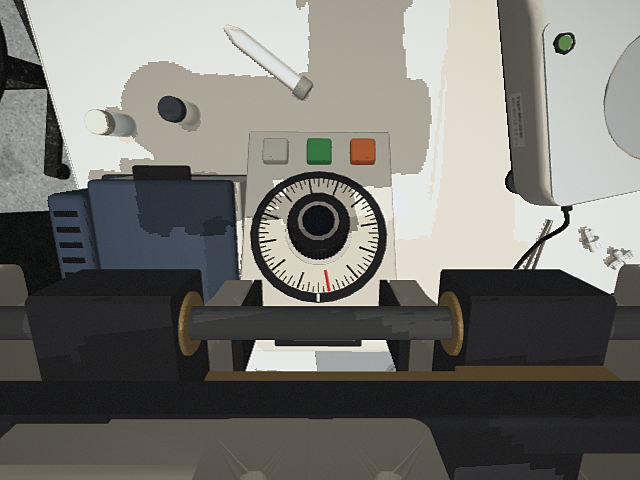

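View pics/s4.png

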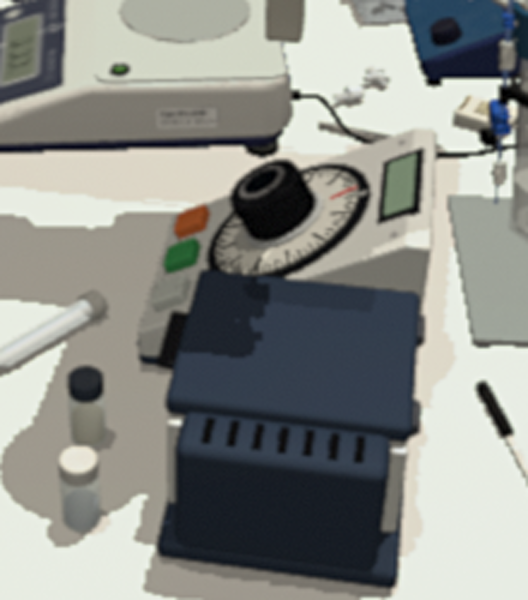

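```bash
cat >> h.py <<'E'
from scipy.spatial.transform import Rotation as Ro
def wrist_pose(s):
    T=np.eye(4);T[:3,:3]=Ro.from_euler('xyz',s["eef_rot"],degrees=True).as_matrix();T[:3,3]=s["tcp_pos"]
    return T@r.calibration("wrist")["tool_from_camera"]
def rect(name,h=.007,rx=-.013,ry=.07,half=.065,N=650,f=None,out="x.png"):
    s=r.get_state();im=r.capture(name)[:,:,::-1]
    if name=="wrist":
        Tw=np.linalg.inv(wrist_pose(s));K=r.calibration("wrist")["K"];Rv,t=Tw[:3,:3],Tw[:3,3]
    else:
        K,rv,t=cam(name);Rv=cv2.Rodrigues(rv)[0]
    c0=panel(rx,ry,h);u=np.array([np.cos(np.pi/6),0,.5]);v=np.array([0,-1,0])  # up slope, right
    q=[(-half,-half),(half,-half),(half,half),(-half,half)] # (right,down)
    P=I2W([c0+a*v-b*u for a,b in q]);px=(Rv@P.T).T+t;px=px@K.T;px=px[:,:2]/px[:,2:]
    H=cv2.getPerspectiveTransform(px.astype(np.float32),np.float32([(0,0),(N,0),(N,N),(0,N)]))
    o=cv2.warpPerspective(im,H,(N,N),flags=cv2.INTER_CUBIC);cv2.circle(o,(N//2,N//2),3,(255,0,255),1)
    cv2.imwrite("pics/"+out,o);return o
E
python3 -c "
from h import *
rect('wrist',out='r4.png');rect('top',out='r4t.png')"
```

```text
(no output)
```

View pics/r4.png

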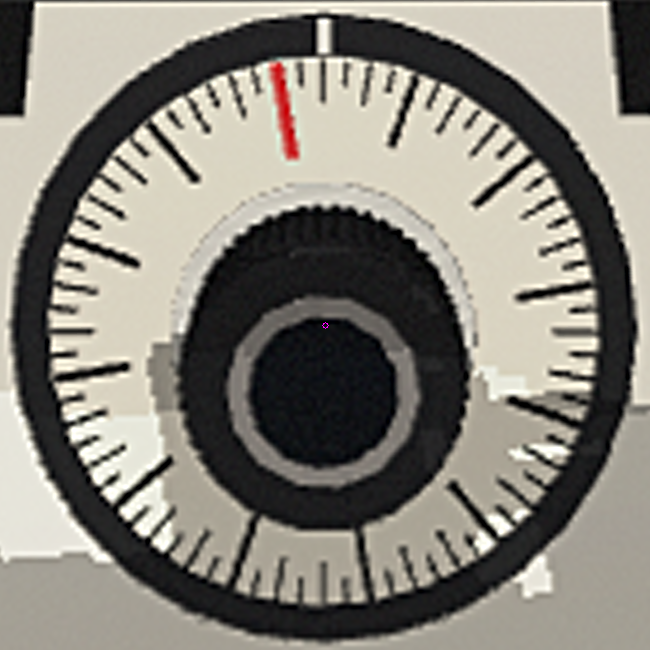

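Request:
servo_tool:
  steps:
    - [6.8, 0.6, -0.2, 0, -8]
    - [6.8, 0, 0, 3, -8]
    - [6.8, 0, 0, 4, -6]
    - [6.8, 0, 0, 3, 0]
    - [6.8, 0, 0, 0, 0]

```text
time_s: 5.88
tcp_pos: [0.4991, -0.2735, 0.1453]
eef_rot: [179.9, -0.3, -164.9]
contact_force: [-0.1, -0.1, 0.7]
gripper_width: 0.0683
```

```bash
python3 -c "
from h import *
st();cap('wrist','w5.png');cap('side','s5.png',(240,100,460,350),2.4)"
```

```text
t 5.875 inst [-0.0299  0.0676  0.1453] rot [ 179.9   -0.3 -164.9] F [-0.1 -0.1  0.7] w 0.0683 j [ -9.  15. -19.  -0. -57. -66.]
```

View pics/w5.png

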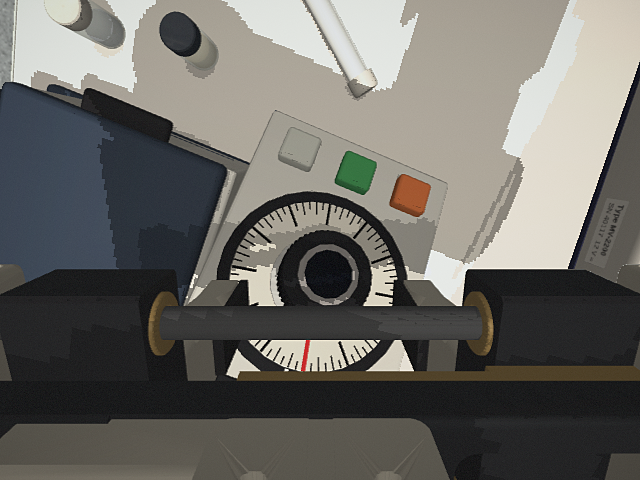

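View pics/s5.png

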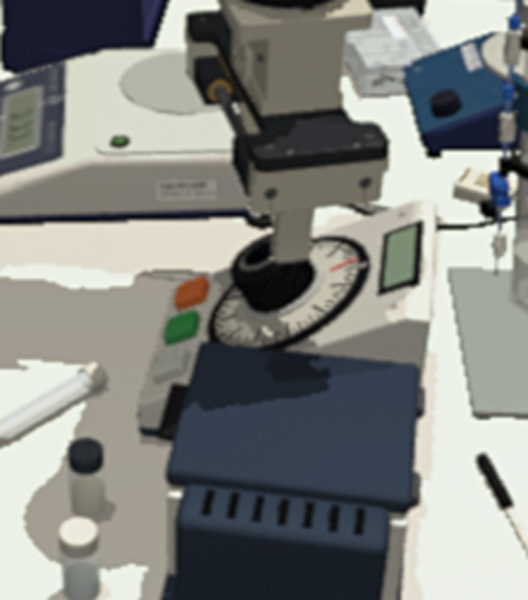

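Request:
servo_tool:
  steps:
    - [6.8, -0.3, 0.2, 1.5, 0]
    - [6.8, 0, 0, 1.5, 0]
    - [6.8, 0, 0, 1.5, 0]
    - [6.8, 0, 0, 0, 0]
    - [5, 0, 0, 0, 0]
    - [4.5, 0, 0, 0, 0]
    - [4.5, 0, 0, 0, 0]
  squeeze: 20

```text
time_s: 6.85
tcp_pos: [0.5035, -0.2704, 0.103]
eef_rot: [-180.0, 0.1, -164.8]
contact_force: [0.3, 0.4, -0.5]
gripper_width: 0.0539
```

```bash
python3 -c "
from h import *
st();cap('wrist','w6.png');cap('side','s6.png',(240,100,460,350),2.4)"
```

```text
t 6.85 inst [-0.0259  0.0713  0.103 ] rot [-1.800e+02  1.000e-01 -1.648e+02] F [ 0.3  0.4 -0.5] w 0.0539 j [ -9.  17. -22.  -0. -51. -66.]
```

View pics/w6.png

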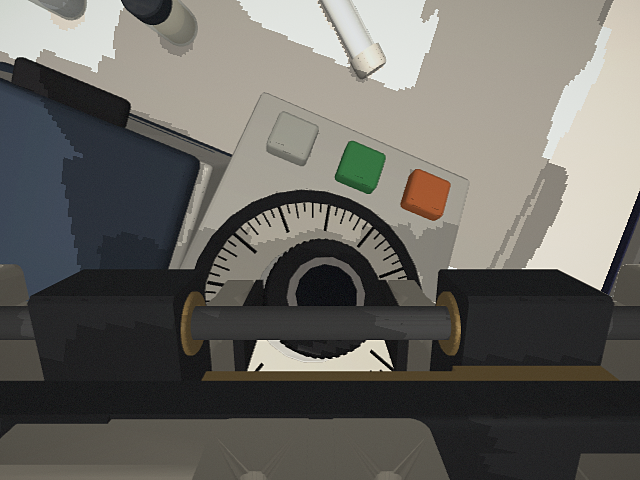

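View pics/s6.png

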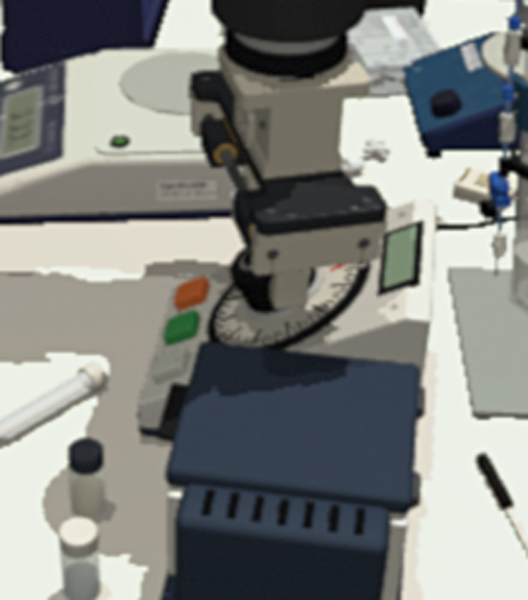

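Request:
servo_tool:
  steps:
    - [5.6, 0, 0, 0, 0]
    - [5.8, 0.3, 0, 0.2, 0]
    - [4.5, 0, 0, 0, 0]
    - [4.5, 0, 0, 0, 0]
    - [4.5, 0, 0, 0, 0]
  squeeze: 25

```text
time_s: 7.58
tcp_pos: [0.4998, -0.2714, 0.1003]
eef_rot: [180.0, -0.1, -164.8]
contact_force: [-0.5, -6.0, -3.8]
gripper_width: 0.0537
```

Request:
servo_tool:
  steps:
    - [4.5, 0, 0, 0, 5]
    - [4.5, 0, 0, 0, 5]

```text
time_s: 7.82
tcp_pos: [0.4993, -0.2711, 0.1006]
eef_rot: [180.0, -0.1, -174.9]
contact_force: [-0.8, -1.6, -1.4]
gripper_width: 0.0529
```

```bash
python3 -c "
from h import *
st()
rect('side',out='rs6.png');rect('top',out='rt6.png')"
```

```text
t 7.825 inst [-0.0299  0.07    0.1006] rot [ 1.800e+02 -1.000e-01 -1.749e+02] F [-0.8 -1.6 -1.4] w 0.0529 j [ -9.  17. -22.   0. -51. -76.]
```

View pics/rs6.png

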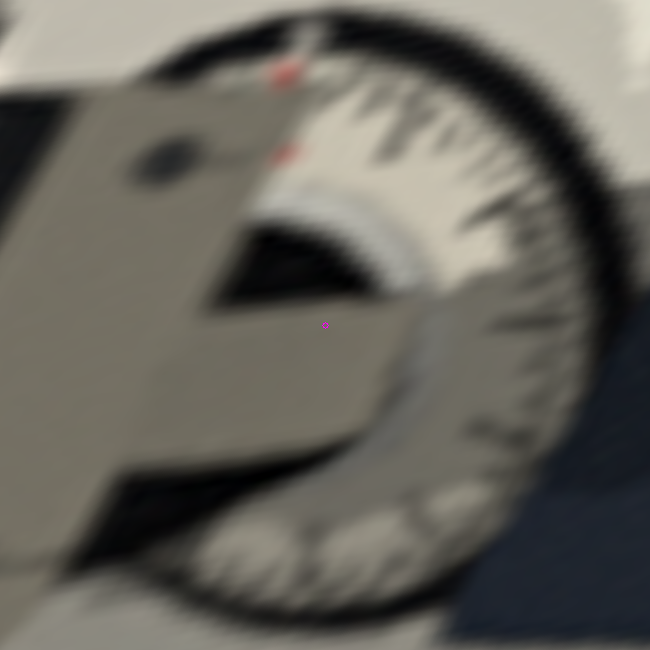

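Request:
servo_tool:
  steps:
    - [4.5, 0, 0, 0, 6]
    - [4.5, 0, 0, 0, 6]
    - [4.5, 0, 0, 0, 6]
    - [4.5, 0, 0, 0, 6]
    - [4.5, 0, 0, 0, 6]
    - [4.5, 0, 0, 0, 4]
    - [4.5, 0, 0, 0, 0]

```text
time_s: 8.8
tcp_pos: [0.5, -0.2704, 0.1008]
eef_rot: [180.0, -0.0, 151.3]
contact_force: [-4.6, 3.2, 5.1]
gripper_width: 0.0539
```

```bash
python3 -c "
from h import *
st()
rect('side',out='rs7.png');cap('wrist','w7.png')"
```

```text
t 8.8 inst [-0.0294  0.0708  0.1008] rot [180.   -0.  151.3] F [-4.6  3.2  5.1] w 0.0539 j [  -9.   17.  -22.   -0.  -51. -110.]
```

View pics/rs7.png

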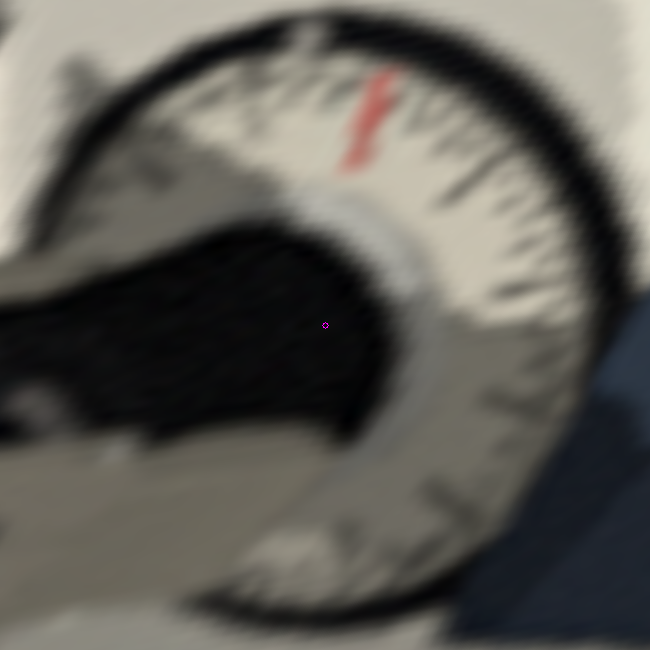

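View pics/w7.png

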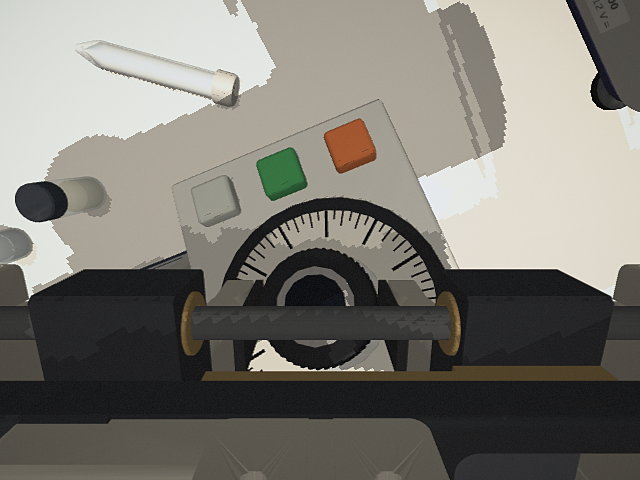

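Request:
servo_tool:
  steps:
    - [7, 0, 0, 0, 0]
    - [7, 0, 0, 0, -3]
    - [7, 0, 0, 0, -8]
    - [7, 0, 0, 0, -8]
    - [7, 0, 0, 0, -8]
    - [7, 0, 0, 0, -8]
    - [7, 0, 0, 0, -9]
    - [4.5, 0, 0, 0, 0]
  squeeze: 40

```text
time_s: 9.9
tcp_pos: [0.5008, -0.2712, 0.1006]
eef_rot: [-180.0, 0.0, -164.8]
contact_force: [0.3, 0.8, -1.0]
gripper_width: 0.0642
```

Request:
servo_tool:
  steps:
    - [4.5, 0, 0, 0, 0]
    - [4.5, 0, 0, 0, 0]
    - [4.5, 0, 0, 0, 6]
    - [4.5, 0, 0, 0, 6]
    - [4.5, 0, 0, 0, 6]
    - [4.5, 0, 0, 0, 6]
    - [4.5, 0, 0, 0, 6]
    - [4.5, 0, 0, 0, 6]

```text
time_s: 10.9
tcp_pos: [0.5001, -0.2706, 0.101]
eef_rot: [180.0, -0.0, 159.0]
contact_force: [-5.0, 4.1, 7.7]
gripper_width: 0.0525
```

Request:
servo_tool:
  steps:
    - [4.5, 0, 0, 0, 6]
    - [4.5, 0, 0, 0, 2]
    - [4.5, 0, 0, 0, 0]

```text
time_s: 11.28
tcp_pos: [0.4994, -0.2701, 0.1015]
eef_rot: [180.0, -0.1, 151.2]
contact_force: [-7.3, 6.2, 12.6]
gripper_width: 0.0529
```

```bash
python3 -c "
from h import *
st()
rect('side',out='rs8.png');rect('wrist',out='rw8.png')"
```

```text
t 11.275 inst [-0.0299  0.071   0.1015] rot [ 1.800e+02 -1.000e-01  1.512e+02] F [-7.3  6.2 12.6] w 0.0529 j [  -9.   17.  -22.   -0.  -51. -110.]
```

View pics/rs8.png

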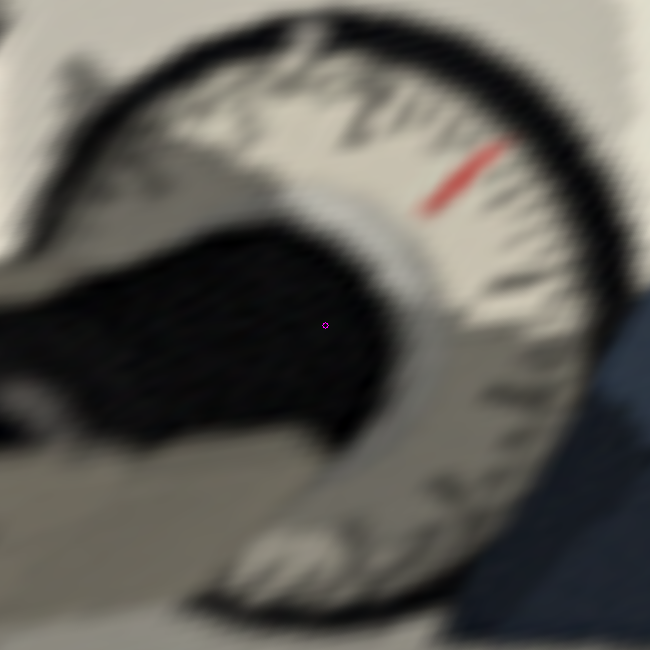

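View pics/rw8.png

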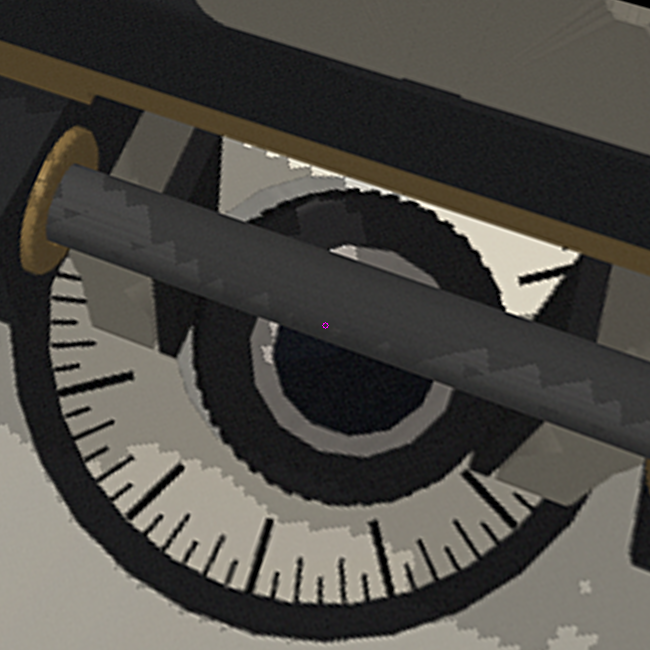

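Request:
servo_tool:
  steps:
    - [7, 0, 0, 0, 0]
    - [7, 0, 0, 0, -3]
    - [7, 0, 0, 0, -8]
    - [7, 0, 0, 0, -8]
    - [7, 0, 0, 0, -8]
    - [7, 0, 0, 0, -5]
    - [4.5, 0, 0, 0, 0]
    - [4.5, 0, 0, 0, 0]
  squeeze: 40

```text
time_s: 12.38
tcp_pos: [0.5002, -0.2711, 0.1005]
eef_rot: [180.0, -0.0, -176.9]
contact_force: [-0.1, 0.8, 0.6]
gripper_width: 0.0553
```

Request:
servo_tool:
  steps:
    - [4.5, 0, 0, 0, 0]
    - [4.5, 0, 0, 0, 4]
    - [4.5, 0, 0, 0, 4]
    - [4.5, 0, 0, 0, 4]
    - [4.5, 0, 0, 0, 0]

```text
time_s: 13.0
tcp_pos: [0.5003, -0.2709, 0.1005]
eef_rot: [180.0, 0.0, 171.2]
contact_force: [0.7, 1.1, -0.6]
gripper_width: 0.0516
```

```bash
python3 -c "
from h import *
st()
rect('wrist',out='rw9.png')"
```

```text
t 13.0 inst [-0.029   0.0704  0.1005] rot [180.    0.  171.2] F [ 0.7  1.1 -0.6] w 0.0516 j [ -9.  17. -22.  -0. -50. -90.]
```

View pics/rw9.png

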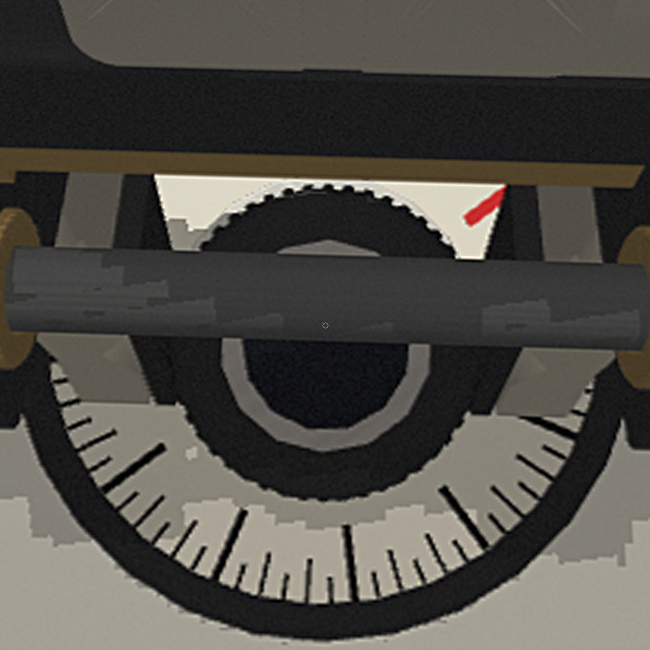

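Request:
servo_tool:
  steps:
    - [4.5, 0, 0, 0, 4]
    - [4.5, 0, 0, 0, 3]
    - [4.5, 0, 0, 0, 0]

```text
time_s: 13.42
tcp_pos: [0.4998, -0.2707, 0.1009]
eef_rot: [180.0, -0.0, 164.3]
contact_force: [-2.9, 3.2, 5.9]
gripper_width: 0.0514
```

```bash
python3 -c "
from h import *
st()
rect('wrist',out='rw10.png')"
```

```text
t 13.425 inst [-0.0295  0.0705  0.1009] rot [180.   -0.  164.3] F [-2.9  3.2  5.9] w 0.0514 j [ -9.  17. -22.  -0. -51. -97.]
```

View pics/rw10.png

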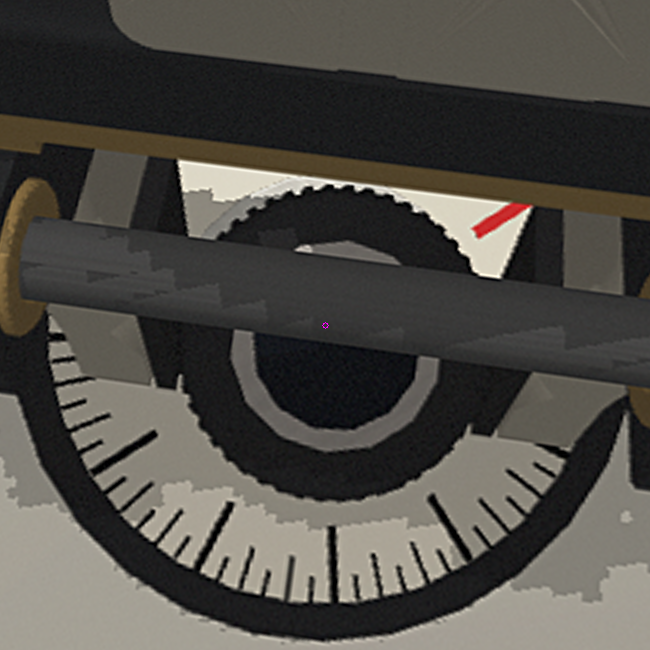

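Request:
servo_tool:
  steps:
    - [4.5, 0, 0, 0, 2.5]
    - [4.5, 0, 0, 0, 0]
    - [7, 0, 0, 0, 0]
    - [7, 0, 0, 0, 0]
    - [7, 0, 0, -3, 0]
    - [7, 0, 0, -4, -5]
    - [7, 0, 0, -4, -5]
    - [7, 0, 0, -4, -2]

```text
time_s: 14.48
tcp_pos: [0.5002, -0.2713, 0.2518]
eef_rot: [-180.0, 0.0, 173.8]
contact_force: [1.0, 0.4, -1.0]
gripper_width: 0.0698
```

Request:
servo_tool:
  steps:
    - [7, 0, 0, 0, 0]

```text
time_s: 14.6
tcp_pos: [0.502, -0.272, 0.2542]
eef_rot: [-179.9, 0.4, 173.7]
contact_force: [-0.0, 0.4, -1.3]
gripper_width: 0.0698
```

```bash
python3 -c "
from h import *
st()
rect('wrist',out='rw11.png',N=750)"
```

```text
t 14.6 inst [-0.0271  0.0695  0.2542] rot [-179.9    0.4  173.7] F [-0.   0.4 -1.3] w 0.0698 j [ -9.  10. -11.   0. -69. -88.]
```

View pics/rw11.png

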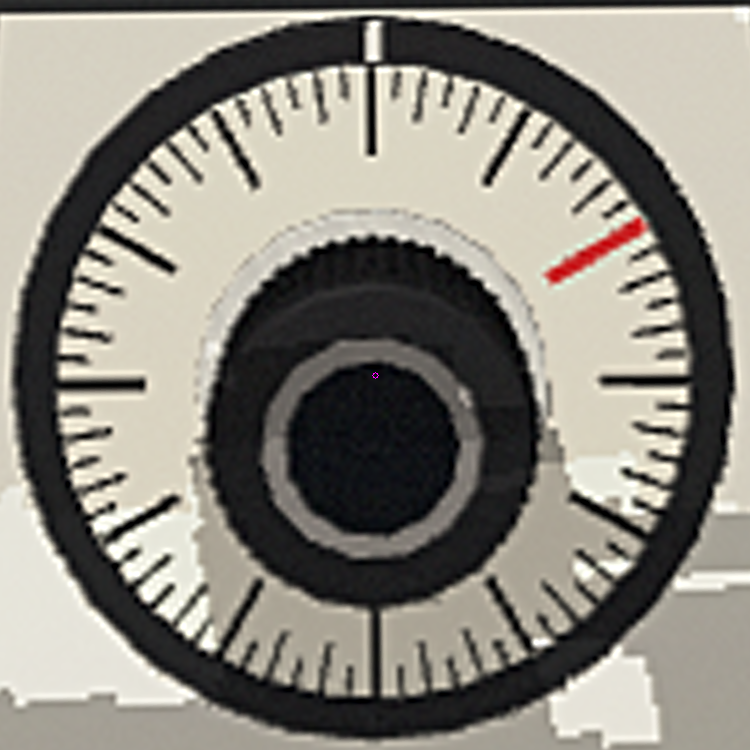

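```bash
python3 -c "
from h import *
st()
rect('wrist',h=.013,rx=-.0833,ry=.07,out='rk.png')"
```

```text
t 14.65 inst [-0.0282  0.0699  0.2519] rot [-180.     0.2  173.7] F [ 0.5  0.4 -0.7] w 0.0694 j [ -9.  10. -11.   0. -69. -88.]
```

View pics/rk.png

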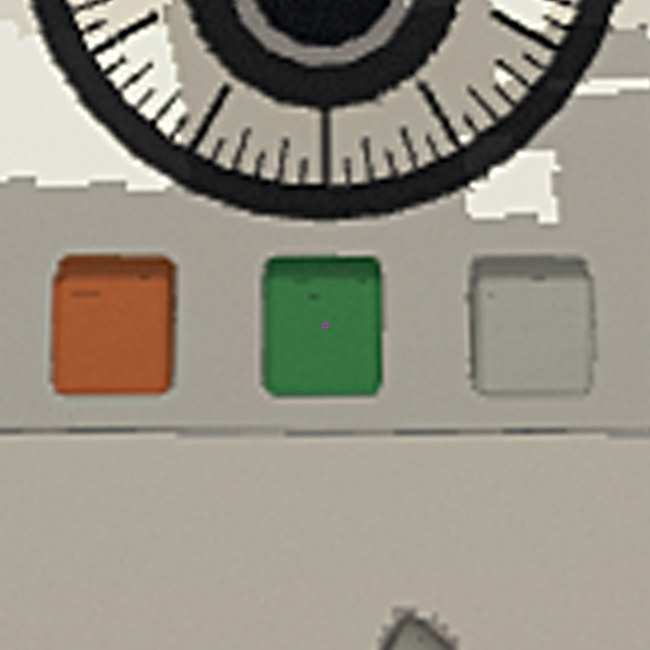

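Request:
servo_tool:
  steps:
    - [0, 4, 2, 0, -0.5]
    - [0, 4, 2.2, 0, 0]
    - [0, 0, 0, 4, 0]
    - [0, 0, 0, 4, 0]
    - [0, 0, 0, 4, 0]
    - [0, 0, 0, 4, 0]
    - [0, 0, 0, 0, 0]
  squeeze: 20

```text
time_s: 15.58
tcp_pos: [0.4221, -0.2206, 0.0874]
eef_rot: [180.0, -0.5, 174.2]
contact_force: [1.0, -0.8, -0.1]
gripper_width: 0.0056
```

```bash
python3 -c "
from h import *
st();cap('side','s12.png',(240,100,460,350),2.4);cap('wrist','w12.png')"
```

```text
t 15.575 inst [-0.1127  0.111   0.0874] rot [180.   -0.5 174.2] F [ 1.  -0.8 -0.1] w 0.0056 j [ -4.  10. -34.  -0. -46. -92.]
```

View pics/s12.png

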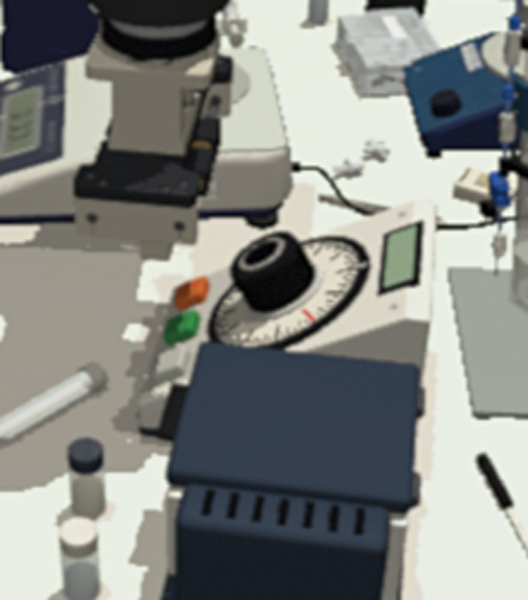

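View pics/w12.png

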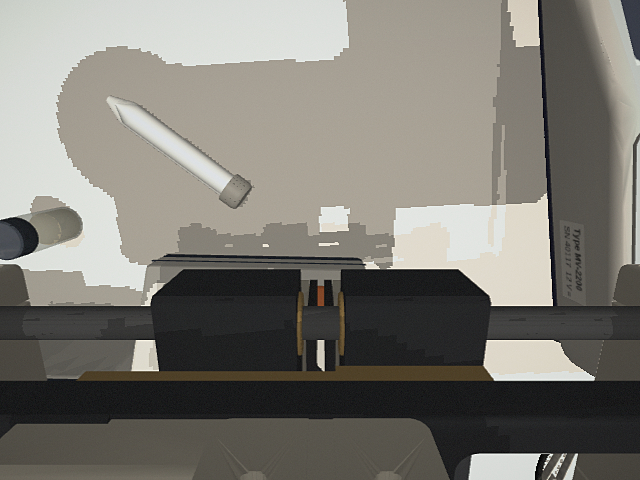

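Request:
servo_tool:
  steps:
    - [0, -0.3, 0.15, 1.2, 1]
    - [0, -0.1, 0, 1.3, 0]
    - [0, 0, 0, 0, 0]
    - [0, -0.3, 0, 0.52, 0]
    - [0, -0.2, 0, 0.35, 0]
    - [0, 0, 0, 0, 0]

```text
time_s: 16.42
tcp_pos: [0.4343, -0.2204, 0.0566]
eef_rot: [-180.0, -0.0, 173.2]
contact_force: [0.9, 0.3, 0.7]
gripper_width: 0.0003
```

```bash
python3 -c "
from h import *
st();cap('side','s13.png',(290,180,390,280),6);"
```

```text
t 16.425 inst [-0.1006  0.1126  0.0566] rot [-180.    -0.   173.2] F [0.9 0.3 0.7] w 0.0003 j [ -4.  14. -35.   0. -41. -93.]
```

View pics/s13.png

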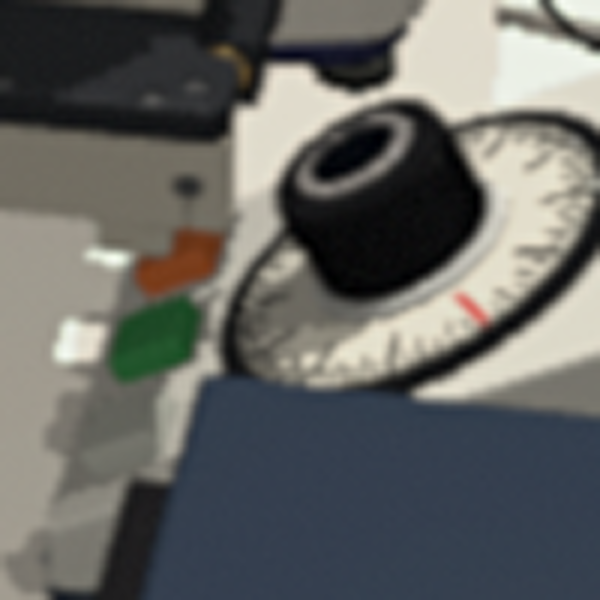

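Request:
servo_tool:
  steps:
    - [0, 0, 0, 0.4, 0]
    - [0, -0.05, 0, 0.15, 0]
    - [0, -0.1, 0, 0.17, 0]
    - [0, -0.1, 0, 0.17, 0]
    - [0, -0.05, 0, 0.09, 0]

```text
time_s: 17.1
tcp_pos: [0.437, -0.221, 0.0485]
eef_rot: [-180.0, -0.0, 173.2]
contact_force: [-9.1, 5.1, 29.9]
gripper_width: 0.0007
```

Request:
servo_tool:
  steps:
    - [0, -0.05, 0, 0.09, 0]
    - [0, 0, 0, 0, 0]

```text
time_s: 17.35
tcp_pos: [0.4371, -0.221, 0.0483]
eef_rot: [-180.0, -0.0, 173.2]
contact_force: [-10.3, 5.8, 34.4]
gripper_width: 0.0002
```

```bash
python3 -c "
from h import *
st();cap('side','s14.png',(290,180,390,280),6);"
```

```text
t 17.35 inst [-0.0977  0.1124  0.0483] rot [-180.    -0.   173.2] F [-10.3   5.8  34.4] w 0.0002 j [ -4.  15. -35.   0. -40. -93.]
```

View pics/s14.png

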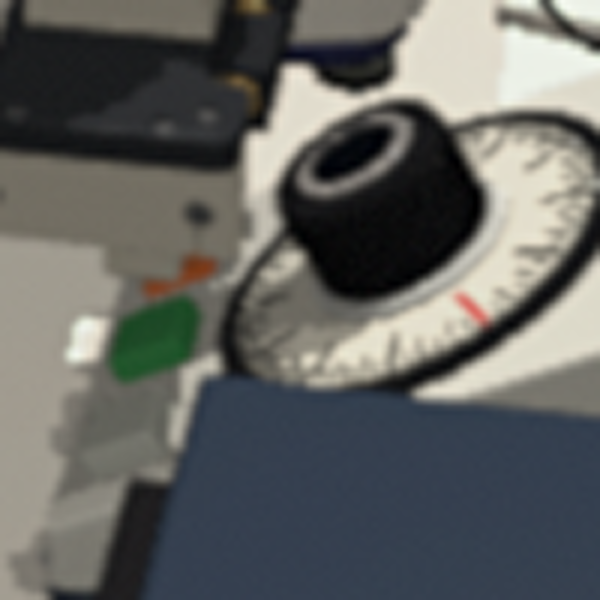

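Request:
servo_tool:
  steps:
    - [0, 0.1, 0, -0.17, 0]
    - [0, 0.2, 0, -0.35, 0]
    - [0, 0.3, 0, -0.52, 0]
    - [0, 0.6, 0, -1.04, 0]
    - [0, 0, 0, 0, 0]

```text
time_s: 18.02
tcp_pos: [0.4255, -0.2194, 0.0676]
eef_rot: [180.0, 0.0, 173.2]
contact_force: [-0.8, 0.3, -0.1]
gripper_width: 0.0005
```

```bash
python3 -c "
from h import *
st();cap('side','s15.png',(270,150,430,370),2.7);cap('top','t15.png',(235,120,475,300),3.3)"
```

```text
t 18.025 inst [-0.1094  0.1126  0.0676] rot [180.    0.  173.2] F [-0.8  0.3 -0.1] w 0.0005 j [ -4.  12. -35.  -0. -42. -93.]
```

View pics/s15.png

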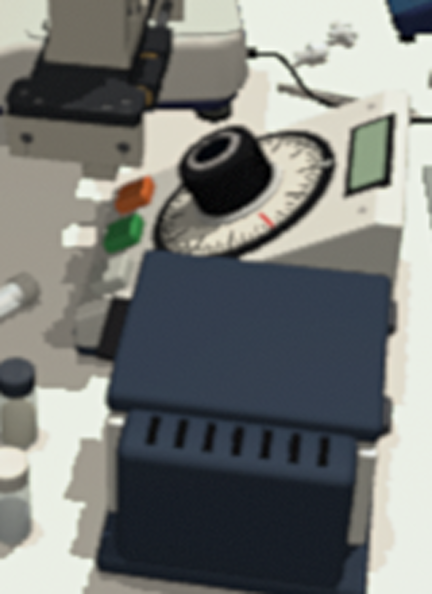

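View pics/t15.png

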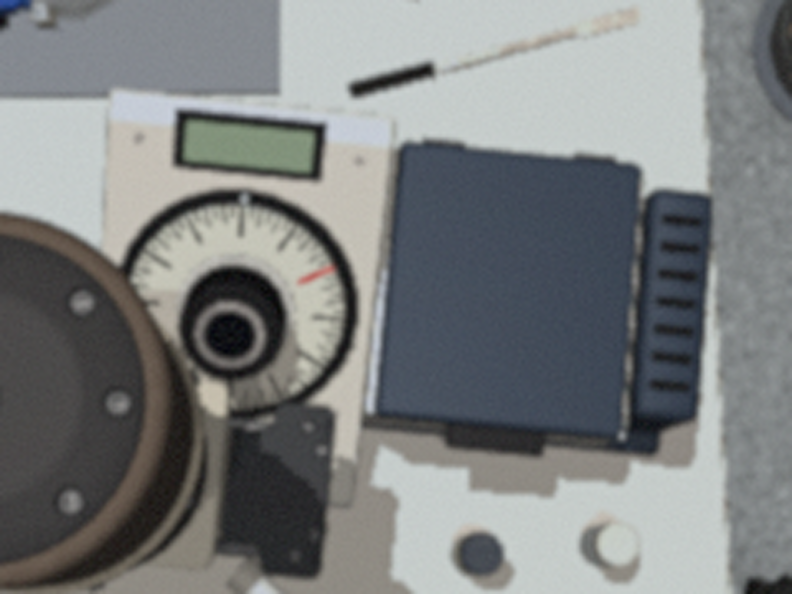

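Request:
servo_tool:
  steps:
    - [0, 0, -2.1, 0, 0]
    - [0, 0, -2.1, 0, 0]
    - [0, 0, 0, 0, 0]
    - [0, -0.35, 0, 0.6, 0]
    - [0, -0.35, 0, 0.6, 0]
    - [0, 0, 0, 0, 0]

```text
time_s: 18.88
tcp_pos: [0.4279, -0.2616, 0.0543]
eef_rot: [180.0, -0.1, 173.2]
contact_force: [-0.7, -0.3, -0.2]
gripper_width: 0.0006
```

Request:
servo_tool:
  steps:
    - [0, -0.05, 0, 0.09, 0]
    - [0, 0, 0, 0, 0]

```text
time_s: 19.12
tcp_pos: [0.4281, -0.2618, 0.054]
eef_rot: [180.0, -0.0, 173.2]
contact_force: [0.2, 0.9, 0.4]
gripper_width: 0.0002
```

```bash
python3 -c "
from h import *
st()"
```

```text
t 19.125 inst [-0.1018  0.0708  0.054 ] rot [180.   -0.  173.2] F [0.2 0.9 0.4] w 0.0002 j [ -9.  15. -33.  -0. -41. -88.]
```

Request:
servo_tool:
  steps:
    - [0, -0.05, 0, 0.09, 0]
    - [0, 0, 0, 0, 0]

```text
time_s: 19.38
tcp_pos: [0.4286, -0.262, 0.0532]
eef_rot: [180.0, -0.0, 173.2]
contact_force: [-0.4, 1.3, 1.7]
gripper_width: 0.0004
```

Request:
servo_tool:
  steps:
    - [0, -0.03, 0, 0.05, 0]
    - [0, 0, 0, 0, 0]

```text
time_s: 19.62
tcp_pos: [0.4289, -0.2621, 0.0526]
eef_rot: [180.0, -0.0, 173.2]
contact_force: [-1.4, 2.0, 1.4]
gripper_width: 0.0006
```

Request:
servo_tool:
  steps:
    - [0, -0.03, 0, 0.05, 0]
    - [0, 0, 0, 0, 0]

```text
time_s: 19.88
tcp_pos: [0.4292, -0.2621, 0.0521]
eef_rot: [180.0, -0.0, 173.2]
contact_force: [-2.1, 3.1, 1.6]
gripper_width: 0.0008
```

Request:
servo_tool:
  steps:
    - [0, -0.1, 0, 0.17, 0]
    - [0, -0.1, 0, 0.17, 0]
    - [0, -0.1, 0, 0.17, 0]
    - [0, 0, 0, 0, 0]

```text
time_s: 20.38
tcp_pos: [0.4312, -0.2624, 0.0482]
eef_rot: [-180.0, -0.1, 173.2]
contact_force: [-11.1, 9.0, 23.9]
gripper_width: 0.0002
```

Request:
servo_tool:
  steps:
    - [0, -0.1, 0, 0.17, 0]
    - [0, -0.05, 0, 0.09, 0]
    - [0, 0, 0, 0, 0]

```text
time_s: 20.75
tcp_pos: [0.4317, -0.2625, 0.0475]
eef_rot: [-180.0, -0.2, 173.3]
contact_force: [-20.3, 14.5, 50.6]
gripper_width: 0.0002
```

Request:
servo_tool:
  steps:
    - [0, 0.1, 0, -0.17, 0]
    - [0, 0.2, 0, -0.35, 0]
    - [0, 0.3, 0, -0.52, 0]
    - [0, 0.6, 0, -1.04, 0]
    - [0, 0.5, 0, -3, 0]
    - [0, 0, 0, -4, 0]
    - [0, -3, 0, -6, 0]
    - [0, -3.5, 0, -3, 0]

```text
time_s: 21.75
tcp_pos: [0.4808, -0.2688, 0.2255]
eef_rot: [-179.9, 0.3, 173.2]
contact_force: [0.8, 0.7, -0.6]
gripper_width: 0.0001
```

Request:
servo_tool:
  steps:
    - [0, 0, 0, 0, 0]
    - [0, 0, 0, 0, 0]

```text
time_s: 22.0
tcp_pos: [0.4786, -0.2679, 0.2205]
eef_rot: [180.0, -0.1, 173.2]
contact_force: [-0.6, 0.7, -0.7]
gripper_width: 0.0005
```

```bash
python3 -c "
from h import *
st();rect('wrist',out='rw16.png');cap('wrist','w16.png');cap('side','s16.png',(240,130,460,380),2.4)"
```

```text
t 22.0 inst [-0.0508  0.0707  0.2205] rot [ 1.800e+02 -1.000e-01  1.732e+02] F [-0.6  0.7 -0.7] w 0.0005 j [ -9.   9. -16.  -0. -65. -88.]
```

View pics/rw16.png

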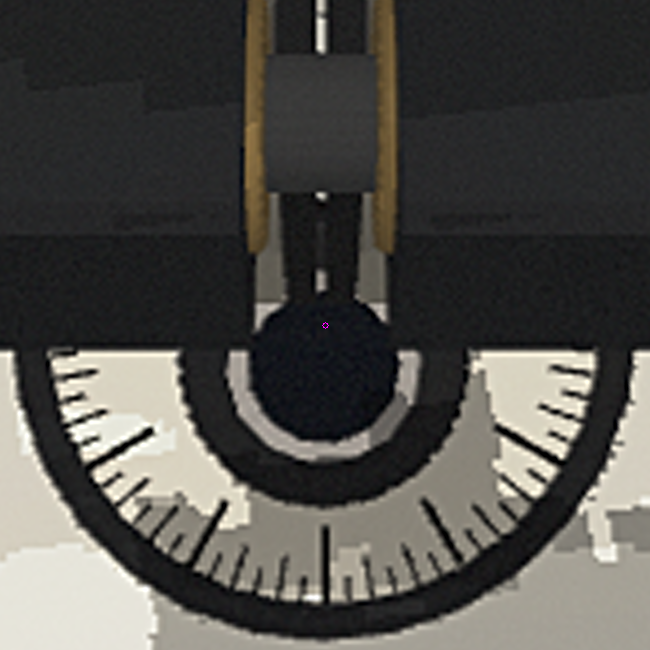

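View pics/s16.png

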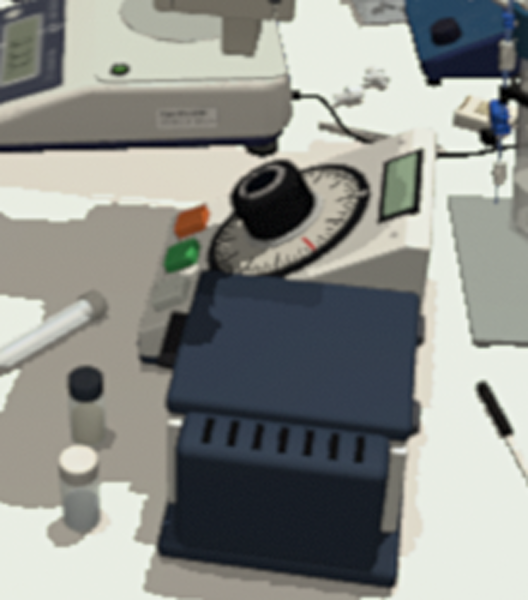

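View pics/w16.png

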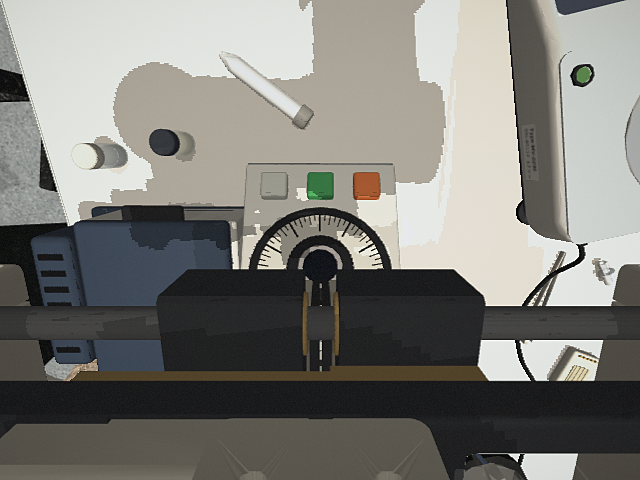

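The cover is shut. The scale line opposite the index stays vertical at (325, 527–602), so the ring still reads about 60. All keys are up, and the vials and tube are where they were. Handing in.

```bash
python3 -c "
from plant import r
print(r.close_job())"
```

```text
the job is handed in; nothing more can be done
None
```

I shut the cover, set the ring to about 59.6°, then pressed and released the orange key and then the green key. I handed the job in at about 22 s.

- **Cover:** pushed down until the fingertip met a hard stop at z = 0.1006 m, where a shut cover should be. The pictures show it flat, and it stayed so.
- **Ring:** turned in three strokes from about -10°. After I let go, the wrist picture showed the 60 line at the index. A last look after the key presses showed no change.
- **Keys:** both went to a hard stop and are up again. The display gives no feedback, so I judged the presses by force and travel:
    - **Orange:** I never saw the moment of contact. I worked out its travel (at least 4.7 mm) from where the green key's surface began.
    - **Green:** it travelled about 5 mm, against the 3.5 mm needed to count.
- **Left alone:** the white key was not pressed, and the vials and sample tube look undisturbed in the last pictures.

**Force:** the green press peaked higher than I meant, at about 56 N in total through the closed fingertips. That is under the 120 N wrist limit. The 40 N limit covers the arm and the gripper's body; I saw no sign that either touched anything.

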